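# Shut the thread cupboard until its slam latch snaps in

### The job

Two small wooden cupboards stand on the bench with their doors ajar. Push the door of the wider one, with the thread spools in it, fully shut so that its sprung latch snaps in behind the keeper; a light, steady push does it, so do not ram it or lean hard on anything. Leave the door of the narrow cupboard, with the roll of tape in it, standing open.

Things in the scene. Friction and masses are not known exactly. Their poses are not given: they have to be found in the camera images.
- wide_push (a point): point on the flat outer face of the wide cupboard's door, above its latch: 30 mm from the free edge, 22 mm below the door's top, 142 mm above the bench. Turns with the door: x square to the door, pointing in through it; y along the door to the hinge; z up. The hinge axis lies +144 mm in y, -2 mm in x from here. The face is clear from 26 mm below here to the door's top
- wide_door (a joint): hinge of the wide cupboard's door, rad: 0 shut (under 0.02 when latched), grows as it opens towards the robot, clockwise from above; light friction, stays where left. Pale wood panel 174 x 158 x 14 mm, hinged at its left edge. Cupboard: plywood, 200 wide, 90 deep, 174 mm high, fixed; its roof ends 10 mm behind the shut door's outer face
- wide_bolt (a joint): bevelled spring bolt at the free edge of that door, m: 0 sprung out; grows to about 0.007 as it rides over the steel keeper on the cupboard's right front edge (from 0.09 to 0.02 rad of door angle, 4 to 8 N at wide_push), then snaps back to 0. Its case, 38 x 34 mm, and thumb knob stand 25 and 28 mm proud of the door's face, below wide_push
- narrow_door (a joint): hinge of the door of the other, narrow cupboard (140 mm wide, door 114 mm wide, otherwise the same, also hinged at the left), rad: 0 shut, grows as it opens towards the robot. It starts open and is to be left so

How it is judged (in metres and radians):
At the end, for the whole second after the job is handed in: The wide cupboard's door is shut (within 0.03 rad) and still, its bolt is sprung out again behind the keeper (within 2 mm of fully out), and the narrow cupboard's door still stands open by more than 0.4 rad (value of joint wide_door below 0.03 rad and value of joint wide_bolt below 0.002 m and velocity of joint wide_door between -0.05 and 0.05 rad/s and value of joint narrow_door above 0.4 rad); the robot touches nothing.
It fails at once if the narrow cupboard's door is pushed to (under 0.4 rad open) (value of joint narrow_door below 0.4 rad).
It fails at once if the fingers ram or lean on something (over 50 N) (contact force between the fingers and anything else above 50 N).
It also fails if it takes over 29 s, if anything falls off the work surface, if the arm or the gripper's body presses on something with over 40 N, if the wrist force passes 120 N, or if a joint passes its speed limit or range.

### The arm

A 6-joint arm with a two-finger parallel gripper is mounted at the origin on the work surface; the furniture and walls round the work are solid. World frame = base frame: x ahead of the robot, y to its left, z up, the work surface at z = 0. Lengths are in mm, angles in degrees, forces in N, time in s.
With the tool pointing down it reaches from about 350 to 850 mm from the base axis. Payload 8.1 kg.
Tool frame: the origin (TCP) lies on the centre line of the jaws, within the pads' length; the fingertips stand 8 mm ahead of it and the grasp point (between the pads) lies 11 mm behind it; x points along the fingers, z is the direction in which the jaws open and shut, and the axes are right-handed (so a half turn about x gives the same grasp; the last joint's range is limited). The gripper opens to 85 mm and grips with 20 to 120 N. Pads are 22 mm wide; open, the fingers measure 114 mm over their backs; the gripper's body (76 mm by 85 mm) begins 54 mm behind the grasp point. The pads swing forward as they close: fully open they stand 13 mm farther back than shut.
Start: joints at [-70.669, 7.471, 85.268, -0, 87.261, -4.893], TCP at [246.209, -547.162, 215.892] pointing down, gripper open.
Joint ranges: [-169.43, 169.43], [-51.17, 129.36], [1.28, 143.12], [-76.62, 256.62], [0, 156.53], [-152.29, 152.29]. Speed limits (degrees/s): [136.94, 136.94, 159.86, 180, 180, 180].

### API

Orientations are given as [roll, pitch, yaw] about the fixed x, y, z axes, in that order (R = Rz(yaw) Ry(pitch) Rx(roll)).
In Python, from bench import r, vision, order gives the robot as it stands. The module is installed in compiled form; this text tells all that it offers.
- The arm moves only by the shell command python3 -m jog 'ROWS' [FORCE]. ROWS is JSON, a list of rows, each a list of 3 entries, a list of its own where there are three numbers: the shift along the world's x, y, z in m, then the turn, a rotation vector about the world's x, y, z in rad, then the opening, from -1 (shut) to 1 (fully open). A call has 1 to 5 rows; each row is the pose to reach, as a shift and turn from the pose commanded when the call began; what a row does not reach only later rows make up. A row lasts 1/12 s, in which the tool goes at most 41.7 mm and 7.16 degrees, less where a joint would pass 70% of its speed; a pose out of reach is approached as far as the arm can. A call with a gripper value outside its range is refused whole. The fingers move at their own pace and stop on an object; FORCE is the grip in N (left out, the last holds). Time passes only in rows, so rows that repeat a pose let the fingers close. It gives the time, the measured TCP pose, the force and the opening at its end, in the units of the state.
- r.sense(): the state, without advancing time (a new reading comes with each control period).
- vision.snapshot(name): name is "scene" or "top"; returns the picture (420x560x3 uint8, red, green, blue); there is no depth.
- vision.camera_model(name): a dict with "fov_y" (degrees; the focal length in pixels is half the picture's height over the tangent of half this angle, whatever the lens; pixels are square), "cx", "cy" (the principal point, pixels), "D" ([k1, k2, p1, p2, k3] as OpenCV has them; the pictures are not rectified), "world_to_cam" (4x4, takes a point from world to camera coordinates). Camera axes: x right, y down, z forward; pixel columns grow to the right and rows downward; lengths in mm; the calibration is good to about 2 mm. A picture is of the moment at which its call begins. camera_model takes no time and is no camera call.
- order.hand_in(): hands the job in, once; it reports no verdict.
The state is a dict: "time": time; "joint_pos": joint angles; "qd": joint speeds; "joint_efforts": joint torques, N m; "tool_pos": TCP position; "tcp_rot": TCP orientation; "ft_force": force on the tool from outside, world axes, zero at the start; "wrist_torque": the same for the moment, N m; "finger_gap": finger opening in mm.
Only numpy, scipy, OpenCV 4.12 (cv2) and the standard library are available. Lean on these libraries where they do the work, as an engineer would, in place of code of your own. Each camera call takes 0.05 s, during which the arm holds its last target.

## Working session

There is one attempt and no reset: what is moved stays moved. The work goes in short steps, Python scripts to look and compute and a shell command to move; the robot and the scene stay as the last step left them, time stands still between calls to the robot, and variables do not carry over. Pictures are saved under pics/ and viewed, and the job is handed in when it is done.

```bash
mkdir -p pics
python3 - <<'E'
from bench import r, vision
import cv2
print(r.sense())
for n in("scene","top"):
    im=vision.snapshot(n); cv2.imwrite(f"pics/{n}0.png",cv2.resize(im[:,:,::-1],None,fx=1.42,fy=1.42)); cv2.imwrite(f"pics/raw_{n}0.png",im[:,:,::-1])
    m=vision.camera_model(n);print(n,m)
E
```

```text
{'time': 0.0, 'joint_pos': array([-7.06682807e+01,  7.51631582e+00,  8.53296342e+01, -3.87170637e-04,
        8.72604679e+01, -4.89179256e+00]), 'qd': array([-0.00933245,  0.04390945,  0.13492193, -0.03959114,  0.00230894,
       -0.02815194]), 'joint_efforts': array([-3.02153899e-05, -5.69407117e+01, -5.00548875e+01, -2.35037869e-04,
        1.49517646e-02,  2.41854877e-05]), 'tool_pos': array([ 246.01734219, -546.61263547,  214.8284561 ]), 'tcp_rot': array([175.31640369,  89.89358144, 109.5399344 ]), 'ft_force': array([ 0.71015962, -0.07982671,  0.78471746]), 'wrist_torque': array([ 0.00035609,  0.01733739, -0.01591401]), 'finger_gap': 85.30234575114167}
scene {'fov_y': 55.96482369039853, 'cx': 281.505277475065, 'cy': 207.20081180791794, 'D': array([-0.08921158,  0.        ,  0.        ,  0.        ,  0.        ]), 'world_to_cam': array([[-7.42466275e-01, -6.69831282e-01,  8.35968659e-03,
         4.00678087e+02],
       [-4.85149306e-01,  5.29068830e-01, -6.96215717e-01,
         3.07027178e+02],
       [ 4.61924217e-01, -5.20972385e-01, -7.17783945e-01,
         8.73470903e+02],
       [ 0.00000000e+00,  0.00000000e+00,  0.00000000e+00,
         1.00000000e+00]])}
top {'fov_y': 42.35136900539936, 'cx': 284.0471482570503, 'cy': 196.45173684313536, 'D': array([-0.12436531,  0.        ,  0.        ,  0.        ,  0.        ]), 'world_to_cam': array([[-6.40095510e-02, -9.97944276e-01, -3.16220426e-03,
         8.86653446e+01],
       [-9.14294907e-01,  5.99135308e-02, -4.00593548e-01,
         5.08780314e+02],
       [ 3.99959497e-01, -2.27506259e-02, -9.16250408e-01,
         1.43092521e+03],
       [ 0.00000000e+00,  0.00000000e+00,  0.00000000e+00,
         1.00000000e+00]])}
```

View pics/scene0.png

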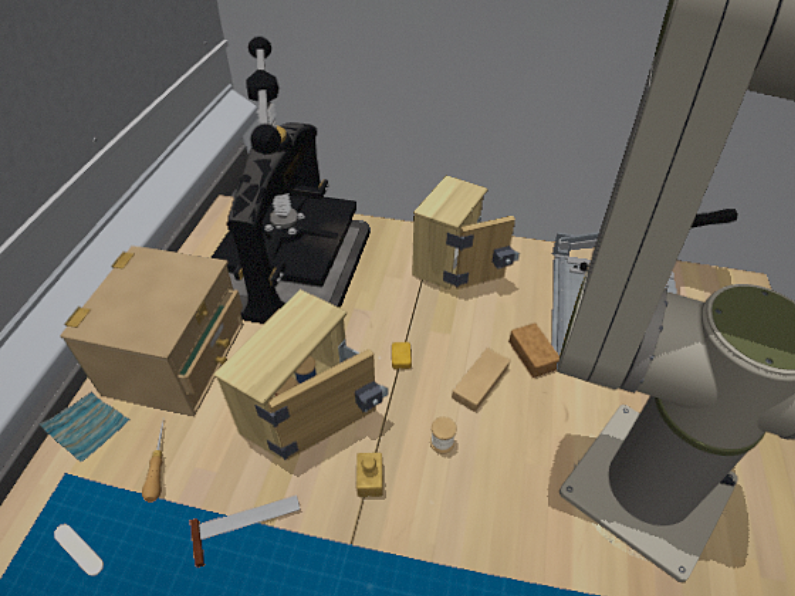

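View pics/top0.png

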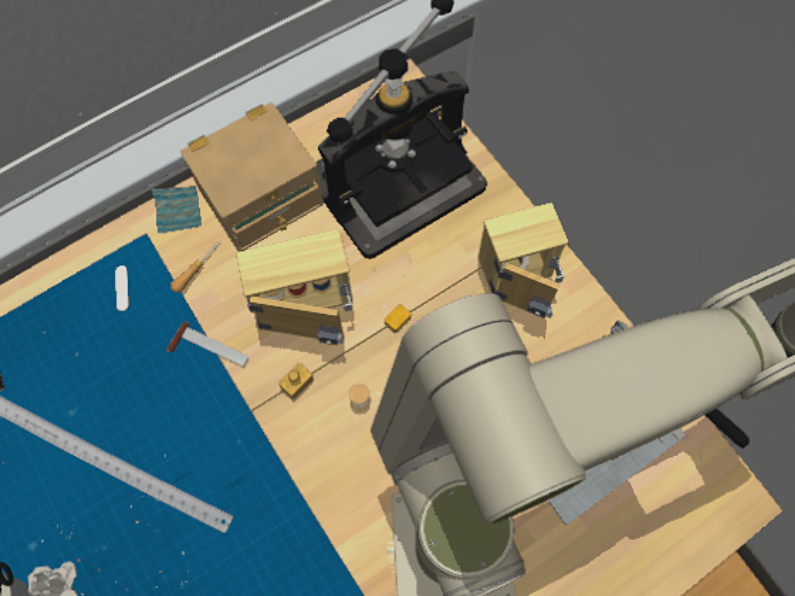

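The wide cupboard is at left: (295,285) in the top view and (300,375) in the scene view. The narrow one is at (525,260) in the top view. I'll enlarge the wide one.

Run:
```python
import cv2
a=cv2.imread("pics/raw_top0.png")[150:260,155:265]; cv2.imwrite("pics/ct.png",cv2.resize(a,None,fx=5.4,fy=5.4,interpolation=2))
a=cv2.imread("pics/raw_scene0.png")[195:335,145:285]; cv2.imwrite("pics/cs.png",cv2.resize(a,None,fx=4.2,fy=4.2,interpolation=2))
```

```text
(no output)
```

View pics/ct.png

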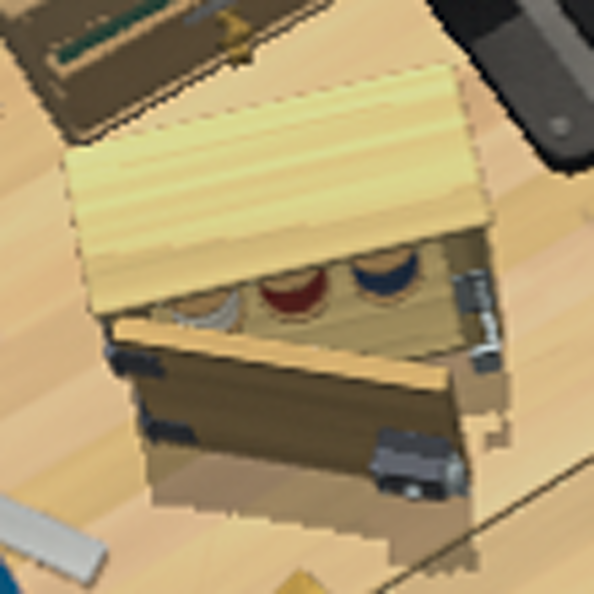

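View pics/cs.png

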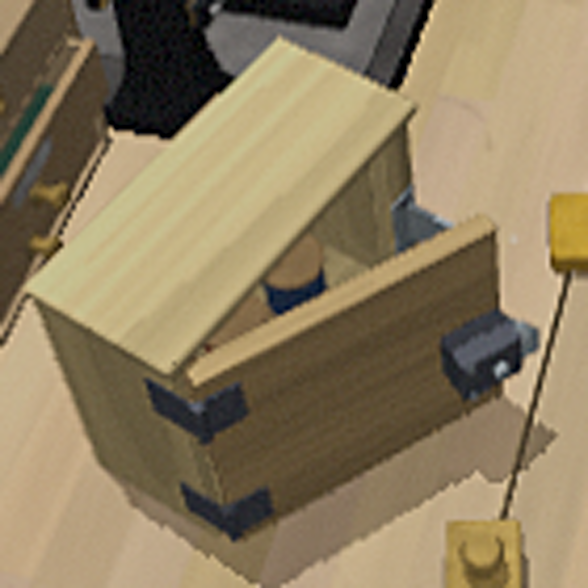

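```bash
cat > h.py <<'E'
import numpy as np, cv2
from bench import r, vision
def ray(n,u,v):
    m=vision.camera_model(n);f=210/np.tan(np.radians(m["fov_y"]/2))
    K=np.array([[f,0,m["cx"]],[0,f,m["cy"]],[0,0,1]])
    p=cv2.undistortPoints(np.array([[[u,v]]],float),K,m["D"])[0,0]
    W=m["world_to_cam"];R=W[:3,:3];c=-R.T@W[:3,3]
    return c,R.T@np.array([p[0],p[1],1])
def atz(n,u,v,z):
    c,d=ray(n,u,v);return c+d*(z-c[2])/d[2]
def proj(n,P):
    m=vision.camera_model(n);f=210/np.tan(np.radians(m["fov_y"]/2))
    K=np.array([[f,0,m["cx"]],[0,f,m["cy"]],[0,0,1]]);W=m["world_to_cam"]
    return cv2.projectPoints(np.array(P,float).reshape(-1,1,3),cv2.Rodrigues(W[:3,:3])[0],W[:3,3],K,m["D"])[0][:,0]
E
python3 - <<'E'
from h import *
def T(x,y,z): return atz("top",155+(x+.5)/5.4-.5,150+(y+.5)/5.4-.5,z).round(1)
def S(x,y,z): return atz("scene",145+(x+.5)/4.2-.5,195+(y+.5)/4.2-.5,z).round(1)
print("door hinge",T(117,340,164),S(195,387,164))
print("door free",T(449,390,164),S(497,233,164))
print("roof BL BR FR FL")
for t,s in zip([(67,155),(457,65),(492,222),(93,316)],[(282,38)and(32,292),(282,38),(415,107),(175,375)]): print(T(*t,174),S(*s,174))
print("roof scene order: FL?,BL..")
E
```

```text
door hinge [460.  350.5 164. ] [461.2 358.5 164. ]
door free [422.7 185.1 164. ] [419.7 194.6 164. ]
roof BL BR FR FL
[559.7 376.  174. ] [556.9 381.7 174. ]
[597.7 175.  174. ] [599.  182.2 174. ]
[507.8 160.1 174. ] [506.2 168.1 174. ]
[469.6 360.9 174. ] [467.1 363.7 174. ]
roof scene order: FL?,BL..
```

Run:
```python
from h import *
from scipy.spatial.transform import Rotation as Ro
R=Ro.from_euler('xyz',r.sense()['tcp_rot'],degrees=True).as_matrix();print(R.round(3))
print("narrow door free end",atz("top",553/1.42,300/1.42,164), "roof", [atz("top",x/1.42,y/1.42,174).round() for x,y in[(482,218),(553,205),(567,242),(497,265)]])
H=np.array([459.3,357.4]);
for a,n in((0,'shut'),(24.5,'open')):
    w=np.radians(-79-a);d=np.array([np.cos(w),np.sin(w)]);x=np.array([-d[1],d[0]])
    print(n,'P',H+144*d+2*x,'x',x)
    # overlay of outer top edge + roof
im={n:cv2.imread(f"pics/raw_{n}0.png") for n in("top","scene")}
w=np.radians(-79-24.5);d=np.array([np.cos(w),np.sin(w)]);x=np.array([-d[1],d[0]])
L=[H+2*x,H+2*x+174*d,H+2*x+144*d]
for n in im:
    print(n,proj(n,[[*L[0],164],[*L[1],164],[*L[2],142]]).round(1))
```

```text
[[-0.001  0.912  0.41 ]
 [ 0.002  0.41  -0.912]
 [-1.     0.    -0.002]]
narrow door free end [ 426.19138775 -224.07668811  164.        ] roof [array([ 605., -106.,  174.]), array([ 625., -251.,  174.]), array([ 542., -267.,  174.]), array([ 501., -124.,  174.])]
shut P [488.7397497  216.42730357] x [0.98162718 0.190809  ]
open P [427.62860745 216.91184074] x [ 0.97236992 -0.23344536]
top [[173.9 212.3]
 [236.8 222.6]
 [226.6 223.7]]
scene [[191.6 286.3]
 [264.8 248. ]
 [253.4 260.4]]
```

Estimated geometry:
- Hinge axis is at about (459, 357).
- Door is about 24.5° open.
- The push point moves from (428, 217) to (489, 216), which is almost pure +x.

I'll raise the tool, close the fingers and travel high.

```bash
python3 -m jog '[[[0,0,0.04],[0,0,0],-1],[[0,0,0.08],[0,0,0],-1],[[0,0,0.1],[0,0,0],-1],[[0.02,0.035,0.1],[0,0,-0.1],-1],[[0.04,0.07,0.1],[0,0,-0.2],-1]]' 30
python3 -m jog '[[[0.02,0.035,0],[0,0,-0.03],-1],[[0.04,0.07,0],[0,0,-0.03],-1],[[0.06,0.105,0],[0,0,-0.03],-1],[[0.08,0.14,0],[0,0,-0.03],-1],[[0.1,0.175,0],[0,0,-0.03],-1]]'
```

```text
time: 0.52
tool_pos: [285.9, -478.1, 317.2]
tcp_rot: [10.6, 89.9, -67.1]
ft_force: [1.0, 1.5, 0.1]
finger_gap: 25.5
time: 0.93
tool_pos: [386.6, -300.3, 315.5]
tcp_rot: [-153.4, 90.0, 127.6]
ft_force: [0.6, -0.0, 0.2]
finger_gap: -0.3
```

```bash
python3 -m jog '[[[0.01,0.038,0],[0,0,0],-1],[[0.02,0.076,0],[0,0,0],-1],[[0.03,0.114,0],[0,0,0],-1],[[0.03,0.154,0],[0,0,0],-1],[[0.03,0.194,0],[0,0,0],-1]]'
python3 -m jog '[[[0,0.04,0],[0,0,0],-1],[[0,0.08,0],[0,0,0],-1],[[0,0.12,0],[0,0,0],-1],[[-0.005,0.16,0],[0,0,0],-1],[[-0.015,0.2,0],[0,0,0],-1]]'
python3 -m jog '[[[-0.01,0.04,0],[0,0,0],-1],[[-0.02,0.08,0],[0,0,0],-1],[[-0.025,0.12,0],[0,0,0],-1],[[-0.025,0.13,0],[0,0,0],-1],[[-0.025,0.13,0],[0,0,0],-1]]'
```

```text
time: 1.35
tool_pos: [415.9, -106.2, 315.3]
tcp_rot: [-126.9, 89.9, 154.1]
ft_force: [0.6, 0.7, 1.0]
finger_gap: 0.2
time: 1.77
tool_pos: [400.7, 93.6, 315.4]
tcp_rot: [-100.7, 90.0, -179.7]
ft_force: [0.9, 0.3, 0.2]
finger_gap: 0.2
time: 2.18
tool_pos: [375.2, 224.3, 315.3]
tcp_rot: [-106.2, 89.9, 175.2]
ft_force: [-0.3, -0.3, 0.5]
finger_gap: 0.2
```

```bash
python3 -m jog '[[[0,0,-0.035],[0,0,0],-1],[[0,0,-0.07],[0,0,0],-1],[[0,0,-0.1],[0,0,0],-1],[[0,0,-0.12],[0,0,0],-1],[[0,0,-0.12],[0,0,0],-1]]'
python3 - <<'E'
from h import *
from scipy.spatial.transform import Rotation as Ro
s=r.sense();R=Ro.from_euler('xyz',s['tcp_rot'],degrees=True).as_matrix();print(R[:,2].round(3),s['tool_pos'],s['time'])
im={}
for n in("scene","top"):
    a=vision.snapshot(n)[:,:,::-1]; c=a[150:270,145:305] if n=="top" else a[120:330,145:365]
    cv2.imwrite(f"pics/{n}1.png",cv2.resize(c,(640,480) if n=="top" else (628,600),interpolation=2))
E
```

```text
time: 2.6
tool_pos: [373.6, 219.3, 190.4]
tcp_rot: [-73.9, 89.5, -152.9]
ft_force: [-0.1, 0.1, -1.1]
finger_gap: -0.3
[ 0.19  -0.982  0.002] [373.62073492 219.25829574 190.42423158] 2.6
```

View pics/scene1.png

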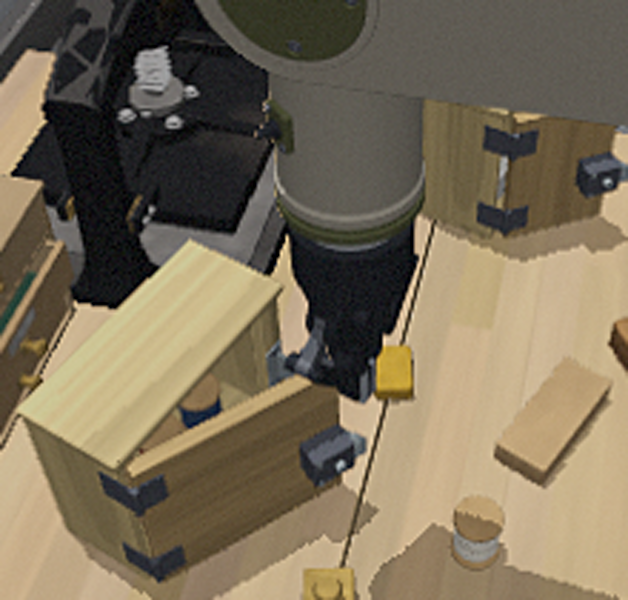

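View pics/top1.png

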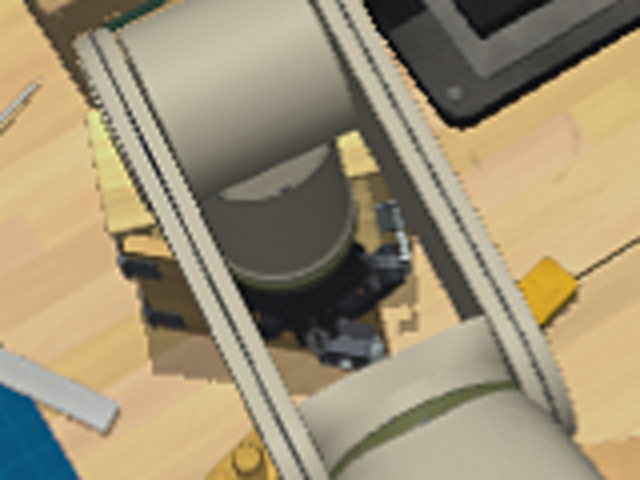

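Run:
```python
from h import *
print(((proj("scene",[[373.6,219.3,182.4],[373.6,219.3,190]])-[145,120])*2.856).round())
print(((proj("top",[[373.6,219.3,182.4]])-[145,150])*4).round())
```

```text
[[359. 411.]
 [359. 404.]]
[[319. 351.]]
```

```bash
python3 -m jog '[[[0,0,-0.02],[0,0,0],-1],[[0,0,-0.04],[0,0,0],-1],[[0,0,-0.045],[0,0,0],-1],[[0.005,0,-0.045],[0,0,0],-1],[[0.01,0,-0.045],[0,0,0],-1]]'
python3 -m jog '[[[0.005,0,0],[0,0,0],-1],[[0.010,0,0],[0,0,0],-1],[[0.014,0,0],[0,0,0],-1],[[0.018,0,0],[0,0,0],-1],[[0.02,0,0],[0,0,0],-1]]'
```

```text
time: 3.12
tool_pos: [387.5, 222.0, 152.7]
tcp_rot: [98.8, 89.9, 19.8]
ft_force: [0.7, 0.2, 0.7]
finger_gap: 0.4
time: 3.53
tool_pos: [407.0, 221.9, 151.2]
tcp_rot: [95.9, 90.0, 17.0]
ft_force: [0.2, 0.4, 0.1]
finger_gap: -0.0
```

Run:
```python
from h import *
a=vision.snapshot("scene")[:,:,::-1][180:330,145:305]
cv2.imwrite("pics/scene2.png",cv2.resize(a,(640,600),interpolation=2))
```

```text
(no output)
```

View pics/scene2.png

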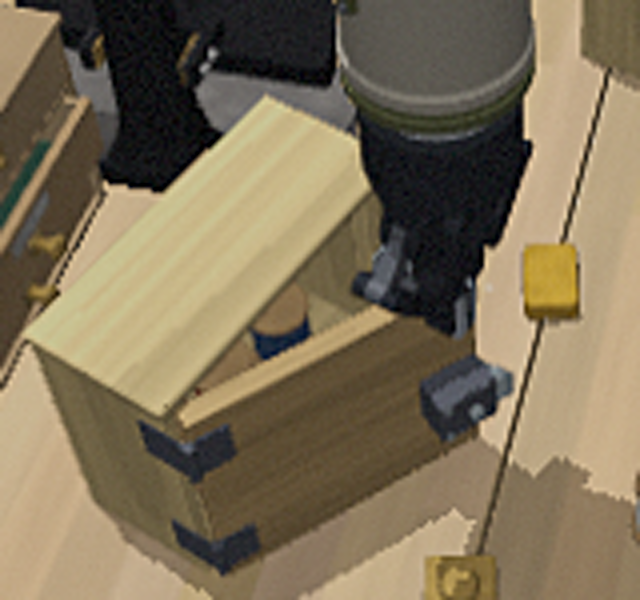

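The fingertips at (440,330) are in front of the door's upper free corner and clear above the latch case at (455,400). Next I'll push gently.

```bash
python3 -m jog '[[[0.002,0,-0.005],[0,0,0],-1],[[0.004,0,-0.005],[0,0,0],-1],[[0.006,0,-0.005],[0,0,0],-1],[[0.008,0,-0.005],[0,0,0],-1],[[0.01,0,-0.005],[0,0,0],-1]]'
python3 -m jog '[[[0.002,0,0],[0,0,0],-1],[[0.004,0,0],[0,0,0],-1],[[0.006,0,0],[0,0,0],-1],[[0.008,0,0],[0,0,0],-1],[[0.01,0,0],[0,0,0],-1]]'
python3 -m jog '[[[0.002,0,0],[0,0,0],-1],[[0.004,0,0],[0,0,0],-1],[[0.006,0,0],[0,0,0],-1],[[0.008,0,0],[0,0,0],-1],[[0.01,0,0],[0,0,0],-1]]'
```

```text
time: 4.0
tool_pos: [416.3, 221.9, 145.9]
tcp_rot: [-98.6, 90.0, -177.5]
ft_force: [-0.2, 0.2, 1.3]
finger_gap: 0.2
time: 4.42
tool_pos: [426.4, 221.8, 145.9]
tcp_rot: [29.8, 90.0, -49.2]
ft_force: [-0.8, 0.4, 0.6]
finger_gap: -0.1
time: 4.83
tool_pos: [436.4, 221.8, 145.9]
tcp_rot: [153.1, 90.0, 74.1]
ft_force: [-0.6, -1.2, 1.3]
finger_gap: -0.2
```

Run:
```python
from h import *
a=vision.snapshot("scene")[:,:,::-1][180:330,145:305]
cv2.imwrite("pics/scene3.png",cv2.resize(a,(640,600),interpolation=2))
```

```text
(no output)
```

View pics/scene3.png

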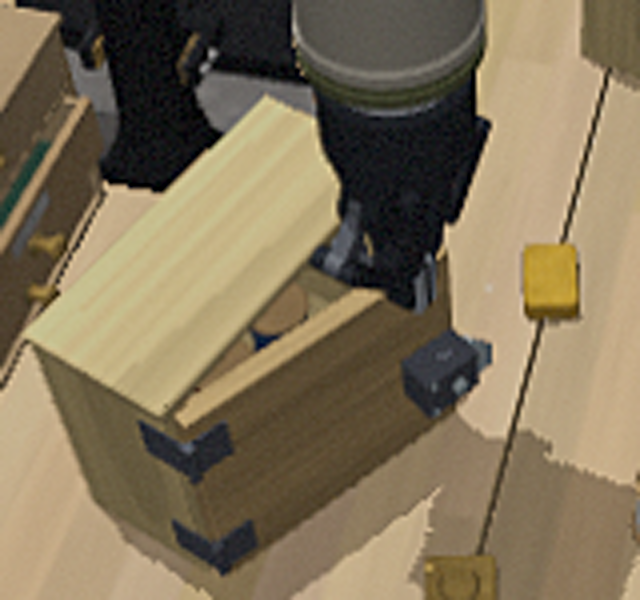

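The door is swinging with the fingers and the latch case is now at (440,375). Force is about 1 N.

```bash
python3 -m jog '[[[0.002,0,0],[0,0,0],-1],[[0.004,0,0],[0,0,0],-1],[[0.006,0,0],[0,0,0],-1],[[0.008,0,0],[0,0,0],-1],[[0.01,0,0],[0,0,0],-1]]'
python3 -m jog '[[[0.002,0,0],[0,0,0],-1],[[0.004,0,0],[0,0,0],-1],[[0.006,0,0],[0,0,0],-1],[[0.008,0,0],[0,0,0],-1],[[0.01,0,0],[0,0,0],-1]]'
python3 -m jog '[[[0.001,0,0],[0,0,0],-1],[[0.002,0,0],[0,0,0],-1],[[0.003,0,0],[0,0,0],-1],[[0.004,0,0],[0,0,0],-1],[[0.005,0,0],[0,0,0],-1]]'
python3 -m jog '[[[0.001,0,0],[0,0,0],-1],[[0.002,0,0],[0,0,0],-1],[[0.003,0,0],[0,0,0],-1],[[0.004,0,0],[0,0,0],-1],[[0.005,0,0],[0,0,0],-1]]'
```

```text
time: 5.3
tool_pos: [446.4, 221.8, 145.9]
tcp_rot: [-119.6, 90.0, 161.4]
ft_force: [0.4, -0.3, 1.4]
finger_gap: -0.0
time: 5.72
tool_pos: [456.4, 221.9, 145.9]
tcp_rot: [147.6, 90.0, 68.6]
ft_force: [-0.8, -0.3, 0.3]
finger_gap: 0.2
time: 6.13
tool_pos: [461.3, 221.9, 145.9]
tcp_rot: [177.0, 90.0, 98.0]
ft_force: [0.3, 0.3, 0.0]
finger_gap: 0.1
time: 6.55
tool_pos: [465.8, 221.9, 145.8]
tcp_rot: [-102.9, 89.9, 178.1]
ft_force: [-4.7, 0.7, 1.7]
finger_gap: 0.3
```

The bolt is riding on the keeper (-4.7 N).

```bash
python3 -m jog '[[[0.001,0,0],[0,0,0],-1],[[0.002,0,0],[0,0,0],-1],[[0.003,0,0],[0,0,0],-1],[[0.004,0,0],[0,0,0],-1],[[0.005,0,0],[0,0,0],-1]]'
python3 -m jog '[[[0.001,0,0],[0,0,0],-1],[[0.002,0,0],[0,0,0],-1],[[0.003,0,0],[0,0,0],-1]]'
python3 -m jog '[[[0.001,0,0],[0,0,0],-1],[[0.002,0,0],[0,0,0],-1]]'
```

```text
time: 6.97
tool_pos: [470.2, 222.3, 145.6]
tcp_rot: [-113.6, 89.9, 167.4]
ft_force: [-7.5, 2.2, 2.1]
finger_gap: 0.2
time: 7.22
tool_pos: [473.5, 222.4, 145.8]
tcp_rot: [-126.9, 89.9, 154.2]
ft_force: [-4.0, 1.9, 2.1]
finger_gap: 0.0
time: 7.38
tool_pos: [476.5, 221.9, 146.0]
tcp_rot: [82.5, 90.0, 3.6]
ft_force: [0.6, -0.5, -0.4]
finger_gap: -0.1
```

```bash
python3 -m jog '[[[0.001,0,0],[0,0,0],-1],[[0.001,0,0],[0,0,0],-1]]'
python3 -m jog '[[[0.001,0,0],[0,0,0],-1],[[0.001,0,0],[0,0,0],-1]]'
```

```text
time: 7.55
tool_pos: [477.7, 221.6, 146.0]
tcp_rot: [59.9, 90.0, -19.1]
ft_force: [0.3, 0.3, -0.1]
finger_gap: 0.1
time: 7.72
tool_pos: [478.0, 221.7, 145.8]
tcp_rot: [-80.7, 90.0, -159.6]
ft_force: [-2.5, -0.2, 1.4]
finger_gap: 0.1
```

Run:
```python
from h import *
a=vision.snapshot("scene")[:,:,::-1][180:330,145:305]
cv2.imwrite("pics/scene4.png",cv2.resize(a,(640,600),interpolation=2))
```

```text
(no output)
```

View pics/scene4.png

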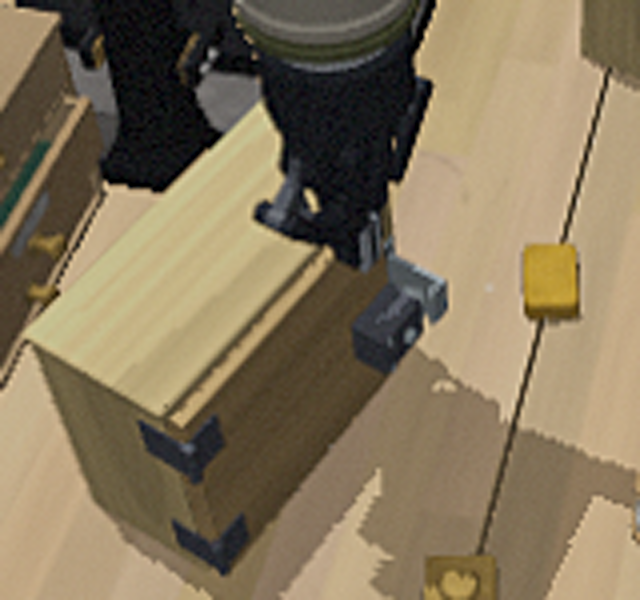

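The door edge is now parallel to the roof edge, and the bolt is at the keeper (415,285). I'll press a little more to confirm the stop, then back off.

```bash
python3 -m jog '[[[0.001,0,0],[0,0,0],-1],[[0.001,0,0],[0,0,0],-1]]'
python3 -m jog '[[[0.001,0,0],[0,0,0],-1],[[0.001,0,0],[0,0,0],-1]]'
```

```text
time: 7.93
tool_pos: [478.2, 221.7, 145.7]
tcp_rot: [-88.9, 89.9, -167.8]
ft_force: [-7.2, -1.5, 4.2]
finger_gap: -0.3
time: 8.1
tool_pos: [478.4, 221.7, 145.6]
tcp_rot: [-91.3, 89.8, -170.2]
ft_force: [-10.9, -1.7, 7.7]
finger_gap: -0.1
```

```bash
python3 -m jog '[[[-0.01,0,0],[0,0,0],-1],[[-0.03,0,0],[0,0,0],-1],[[-0.06,0,0],[0,0,0],-1],[[-0.085,0,0.02],[0,0,0],-1],[[-0.085,0,0.06],[0,0,0],-1]]'
python3 -m jog '[[[0,-0.03,0.03],[0,0,0],-1],[[0,-0.06,0.07],[0,0,0],-1],[[0,-0.1,0.08],[0,0,0],-1],[[0,-0.12,0.08],[0,0,0],-1],[[0,-0.12,0.08],[0,0,0],-1]]'
python3 - <<'E'
from h import *
a=vision.snapshot("scene")[:,:,::-1]; cv2.imwrite("pics/s5full.png",a)
cv2.imwrite("pics/scene5.png",cv2.resize(a[180:330,145:305],(640,600),interpolation=2))
t=vision.snapshot("top")[:,:,::-1]; cv2.imwrite("pics/top5.png",cv2.resize(t[120:270,155:415],(780,450),interpolation=2))
E
```

```text
time: 8.52
tool_pos: [386.6, 219.6, 198.1]
tcp_rot: [-79.8, 89.1, -158.7]
ft_force: [-0.5, -0.4, -0.8]
finger_gap: 0.0
time: 8.93
tool_pos: [396.4, 98.2, 288.3]
tcp_rot: [63.9, 89.7, -15.3]
ft_force: [-0.6, 0.7, -0.4]
finger_gap: -0.0
```

View pics/scene5.png

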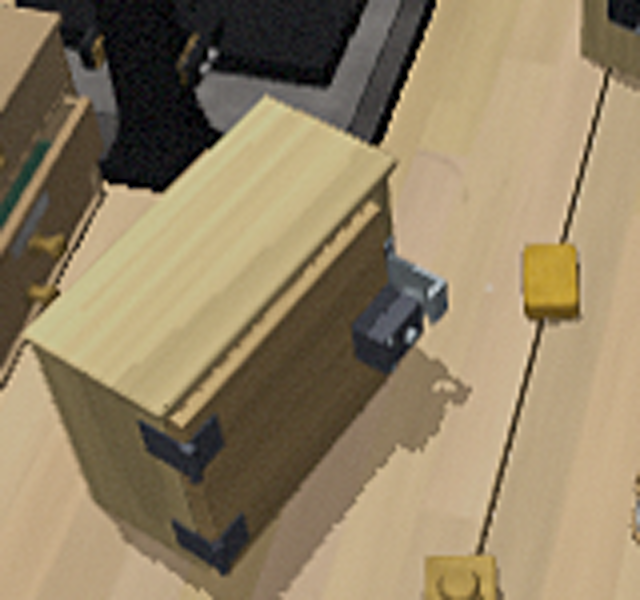

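View pics/s5full.png

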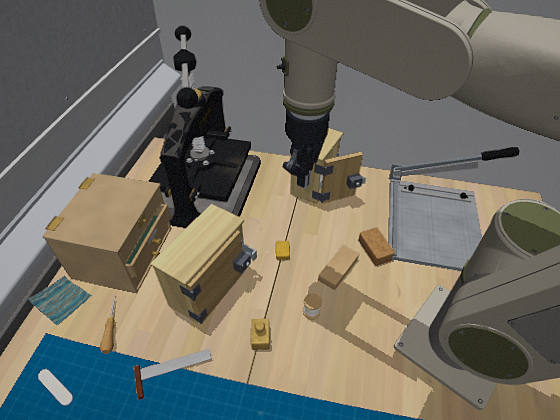

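View pics/top5.png

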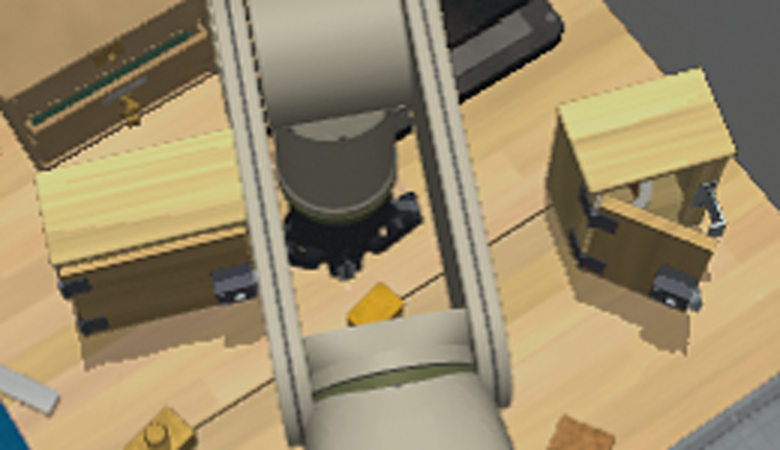

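The wide door stayed shut after release: its edge is parallel to the roof, and the latch case is at (390,325), the same pixels as when pressed. The bolt sits behind the keeper at (425,285), and the narrow door still stands open at (655,245) in the top view. I'll let the arm settle and hand in.

```bash
python3 -m jog '[[[0,0,0],[0,0,0],-1],[[0,0,0],[0,0,0],-1],[[0,0,0],[0,0,0],-1]]'
python3 -c "
from bench import order
print(order.hand_in())"
```

```text
time: 9.28
tool_pos: [394.9, 102.6, 285.3]
tcp_rot: [-101.2, 89.9, 179.9]
ft_force: [0.1, -0.1, 1.0]
finger_gap: -0.0
the job is handed in; nothing more can be done
None
```

I pushed the wide cupboard's door shut with the closed fingertips, near `wide_push`, and handed the job in at about 9.3 s of the 29 s allowed. `hand_in` reports no verdict, so the result below rests on my own checks.

- **Latch:** the measured force rose to about 7.5 N as the bolt rode over the keeper, then fell to about 0 as it snapped in. A further light press met a firm stop at about 11 N along the push (about 13 N in all). That was the highest reading, well under the 50 N limit.
- **Door shut:** after I backed off, the pictures showed the door edge parallel to the roof edge. The latch case was at the same pixels as when pressed, so the door had not sprung back. I had no joint readings, so door angle and bolt travel were judged only from the pictures and forces.
- **Narrow door:** it still stands open, as it did at the start, and I never touched it.
- **Robot:** the arm is clear of everything, with a force reading of about 1 N.
- **Disagreement:** the two cameras differed by up to about 10 mm in y on the wide cupboard. I used the average; it did not affect the push.

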